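# Raise the track gate and pass the parts pot through

### The arm

A 7-joint arm with a two-finger parallel gripper is mounted at the origin on a cart in front of the work surface, level with it; the furniture and walls round the work are solid. World frame = base frame: x ahead of the robot, y to its left, z up, the work surface at z = 0. Lengths are in m, angles in rad, forces in N, time in s.
With the tool pointing down it reaches from about 0.35 to 0.9 m from the base axis. Payload 19.9 kg.
Tool frame: the origin (TCP) lies at the centre of the arm's flange, where the gripper is bolted on; the fingertips stand 199 mm ahead of it and the grasp point (between the pads) lies 180 mm ahead of it; x points along the fingers, y is the direction in which the jaws open and shut, and the axes are right-handed (so a half turn about x gives the same grasp; the last joint's range is limited). The gripper opens to 94 mm and grips with 3 to 60 N. Pads are 16 mm wide; open, the fingers measure 119 mm over their backs; the gripper's body (75 mm by 177 mm) begins 78 mm behind the grasp point.
Start: joints at [-1.171, 0.417, -0.01, 1.614, 0.005, 1.111, -0.053], TCP at [0.267, 0.565, 0.405] pointing down, gripper open.
Joint ranges: [-2.81, 2.81], [-0.39, 2.02], [-1.27, 1.25], [0.06, 2.57], [-1.19, 4.33], [0.19, 2], [-2.82, 2.82]. Speed limits (rad/s): [1.89, 1.89, 2.39, 2.39, 3.01, 3.01, 3.01].

### API

Orientations are given as [roll, pitch, yaw] about the fixed x, y, z axes, in that order (R = Rz(yaw) Ry(pitch) Rx(roll)).
In Python, from station import bot gives the robot as it stands. Calls block until the motion is done:
- bot.movep(position, orientation): joint-space move of the TCP to a pose.
- bot.servo_line(position, frame=None, max_speed=0.15, stop_force=None): straight line of the TCP; frame=None keeps the orientation; max_speed is the mean speed in m/s. With stop_force (N) it stops when the force on the tool has changed by that much, and returns True; else False.
- bot.movej(angles): joint-space move.
- bot.set_gripper(opening, force=None): finger opening in m; force is the grip in N (None keeps the last); returns when the fingers have stopped.
- bot.wait(seconds).
- bot.inverse_kinematics(position, orientation): joint angles nearest the present ones, or None.
- bot.get_obs(): the state.
- bot.grab_frame(name): name is "scene" or "top" or "wrist"; returns a dict with "frame" (400x640x3 uint8, red, green, blue), "fx", "fy", "cx", "cy" (pixels), "R" (3x3) and "t" (3): a world point X has camera coordinates R X + t. Camera axes: x right, y down, z forward; pixel columns grow to the right and rows downward; lengths in m; the calibration is good to about 2 mm. A picture is of the moment at which its call begins. There is no depth.
A pose or a line that the arm cannot do raises bot.IKError and nothing moves.
- bot.hand_in(): hands the job in, once; it reports no verdict.
The state is a dict: "time": time; "joint_pos": joint angles; "qd": joint speeds; "joint_torque": joint torques, N m; "position": TCP position; "tool_rot": TCP orientation; "ft_force": force on the tool from outside, world axes, zero at the start; "wrist_torque": the same for the moment, N m; "width": finger opening in m.
Only numpy, scipy, OpenCV 4.12 (cv2) and the standard library are available. Lean on these libraries where they do the work, as an engineer would, in place of code of your own. Each camera call takes 0.05 s, during which the arm holds its last target.

### The job

Push the counterweighted gate arm of the transfer track up with the fingertips until it tips past its balance point and stays raised by itself. Then push the green parts pot along the track, under the raised arm, until it rests against the end stop. Do not lift the pot off the track, and leave the other things on the bench where they are.

Things in the scene. Friction and masses are not known exactly. Their poses are not given: they have to be found in the camera images.
- track: Fixed aluminium track, plate 6 mm thick, 350 mm long, two steel rails (tops at 20 mm, 68 mm apart inside). Origin on the bench under the middle of the lane, below the gate arm. Its y axis runs along the lane from the waiting side to the end stop (roughly away from the robot), x across it to the gate's pivot (roughly to the right). Arm's rest post at x = -60 mm; pivot cheeks at x = 125, y = +-36 mm.
- gate (a joint): Hinge of the gate arm, rad: 0 = down, level across the lane, resting by its own weight; grows as the free end is pushed up; 1.83 = fully raised against its limit, leaning back beyond the pivot. Below about 0.67 rad it falls shut; above that it falls open by itself, damped, to its limit and stays. Lifting takes about 0.8 N at the bar when down, less as it rises.
- gate_bar (a point): Centre of the round steel push bar at the free end of the gate arm: 11 mm in diameter, 70 mm long, lying along the track's y axis, 222 mm from the pivot. Arm down: 85 mm above the bench, beside the track on its -x side, 29 mm beyond the rest post (24 mm wide, 79 mm high). The arm is a 13 mm rod from bar to pivot, with a black collar (24 mm long, 20 wide, 22 thick) just behind the bar.
- gate_pivot (a point): The gate arm's hinge axis (parallel to the track's y axis), at x = 125 mm, z = 85 mm in the track's frame, between grey cheeks 102 mm high. A thin plate (50 mm wide, 4 mm thick) hangs below the arm over the lane to 17 mm above the bench and bars the pot's way while the arm is down.
- pot_center (a point): Centre of the round green plastic parts pot full of small parts (they do not spill): 61 mm in diameter, 22 mm high, 0.18 to 0.35 kg. It stands on the track plate between the rails (underside 6 mm above the bench), on the waiting side.
- end_stop: Fixed dark steel bar across the lane near its +y end, 24 mm high, with a black knob on it. Origin at the middle of the face that the pot comes to rest against, at the height of the track plate's top; axes as the track's. It is set at a different distance along the lane each time.
- hammer: Bystander: small hammer with a wooden handle, 190 mm long, lying left of the track. Origin under its middle.
- loupe: Bystander: black eye loupe, 34 mm wide, 30 mm high, left of the track. Origin under its middle.
- barrel: Bystander: flat brass barrel, 22 mm wide, 10 mm high, left of the track. Origin under its middle.
- staking_block: Bystander: brown wooden staking block with a row of holes, 110 x 46 mm, 22 mm high, right of the track. Origin under its middle.
- press_die: Bystander: pale turned press die, 22 mm wide, 28 mm high, right of the track. Origin under its middle.
- marker: Bystander: marker pen, 135 mm long, on the left. Origin under its middle.
Mind the look-alikes: they are no part of the job. Leave any black or white look-alike of the part that bears pot_center alone.

How it is judged:
By the outcome, as a careful person would: the job done as asked, in the order asked, and still so for the second after the job is handed in, with the robot touching nothing.
It also fails if it takes over 50 s, if anything falls off the work surface, if the arm or the gripper's body presses on something with over 40 N, if the wrist force passes 120 N, or if a joint passes its speed limit or range.

## Working session

There is one attempt and no reset: what is moved stays moved. The work goes in short steps, each a Python script; the robot and the scene stay as the last script left them, time stands still between calls to the robot, and variables do not carry over. Pictures are saved under pics/ and viewed, and the job is handed in when it is done.

```bash
ls; mkdir -p pics
python3 - <<'E'
from station import bot
import cv2,numpy as np
for n in ("scene","top","wrist"):
    f=bot.grab_frame(n); cv2.imwrite(f"pics/{n}0.png",f["frame"][:,:,::-1]); print(n,f["fx"],f["fy"],f["cx"],f["cy"],np.round(f["R"],4).tolist(),np.round(f["t"],4).tolist())
print(bot.get_obs())
E
```

```text
pics
scene 424.734072007858 424.734072007858 322.4515683546049 207.10869206338825 [[-0.8399, -0.5427, 0.0058], [-0.2534, 0.3827, -0.8884], [0.4799, -0.7477, -0.459]] [0.5343, 0.1805, 1.1343]
top 496.0003885577879 496.0003885577879 316.5754130922548 204.14040578074642 [[0.0093, -1.0, 0.0019], [-0.9802, -0.0095, -0.1977], [0.1977, -0.0, -0.9803]] [0.1001, 0.5802, 1.3939]
wrist 277.182860121261 277.182860121261 319.0824765181362 200.44347634745236 [[0.4274, 0.9041, -0.0014], [0.8687, -0.4102, 0.2777], [0.2505, -0.1199, -0.9607]] [-0.6239, -0.0288, 0.3932]
{'time': 0.15, 'joint_pos': array([-1.17149796,  0.41785279, -0.0103455 ,  1.61400792,  0.00467966,
        1.11067544, -0.05296644]), 'qd': array([ 1.18576995e-03, -2.93631997e-03, -6.18579791e-05, -2.10251915e-03,
       -5.83426646e-04, -6.27957259e-04,  4.21001605e-07]), 'joint_torque': array([ 1.41301305e-03, -8.51525116e+01,  6.39029033e-01, -4.26131451e+01,
       -4.88278549e-02,  1.72192091e-02,  4.52161999e-05]), 'position': array([0.26659613, 0.56518943, 0.40417051]), 'tool_rot': array([-1.52552398,  1.56987703, -1.96625143]), 'ft_force': array([ 0.15297071, -0.97014635,  0.13557188]), 'wrist_torque': array([0.02672408, 0.01028061, 0.0558131 ]), 'width': 0.09393639639416405}
```

View pics/top0.png

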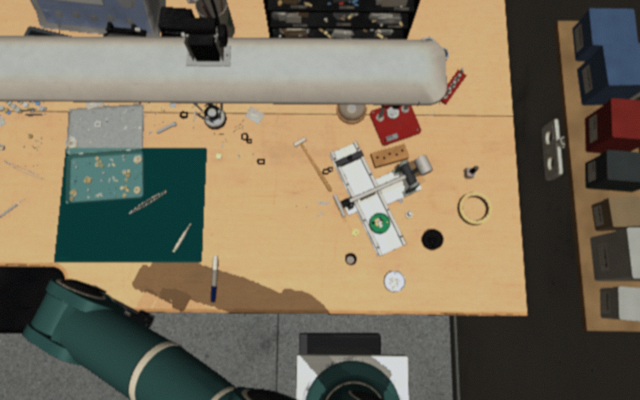

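View pics/scene0.png

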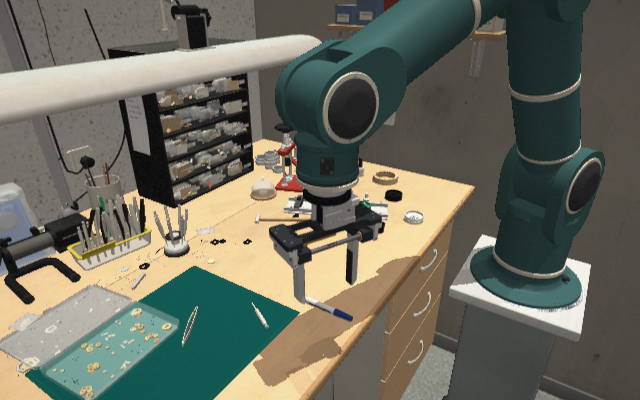

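Run:
```python
import cv2
a=cv2.imread("pics/top0.png")
c=a[120:300,280:500]; cv2.imwrite("pics/topcrop.png",cv2.resize(c,None,fx=3.3,fy=3.3,interpolation=cv2.INTER_CUBIC))
```

```text
(no output)
```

View pics/topcrop.png

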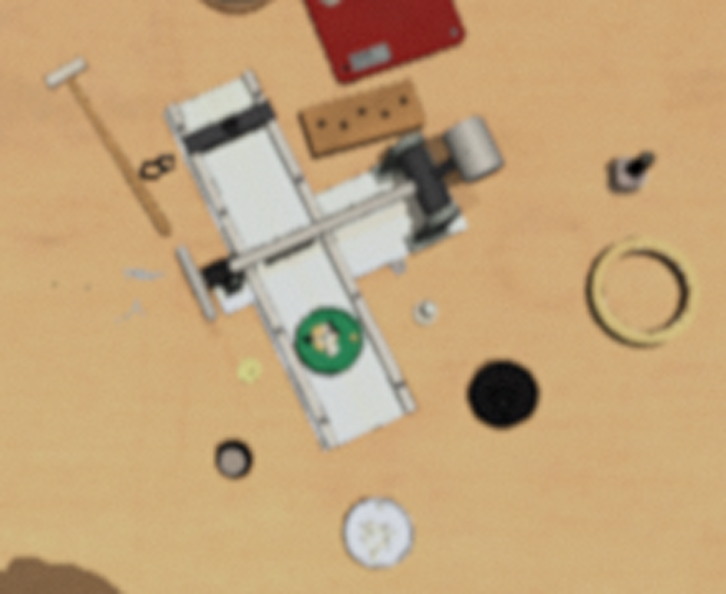

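View pics/wrist0.png

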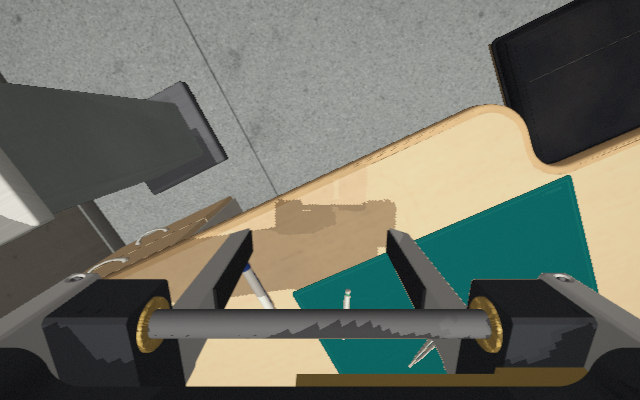

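```bash
cat > h.py <<'E'
import numpy as np
CAM={"top":(496.0003885577879,316.5754130922548,204.14040578074642),"scene":(424.734072007858,322.4515683546049,207.10869206338825)}
RT={"top":(np.array([[0.0093,-1.0,0.0019],[-0.9802,-0.0095,-0.1977],[0.1977,-0.0,-0.9803]]),np.array([0.1001,0.5802,1.3939])),
"scene":(np.array([[-0.8399,-0.5427,0.0058],[-0.2534,0.3827,-0.8884],[0.4799,-0.7477,-0.459]]),np.array([0.5343,0.1805,1.1343]))}
def ray(n,u,v):
    f,cx,cy=CAM[n];R,t=RT[n]
    return -R.T@t, R.T@np.array([(u-cx)/f,(v-cy)/f,1])
def atz(n,u,v,z):
    o,d=ray(n,u,v); return o+d*(z-o[2])/d[2]
def proj(n,X):
    f,cx,cy=CAM[n];R,t=RT[n]; c=R@np.asarray(X)+t
    return np.array([f*c[0]/c[2]+cx,f*c[1]/c[2]+cy])
E
python3 - <<'E'
from h import *
from scipy.optimize import least_squares
print("cams",ray("top",0,0)[0],ray("scene",0,0)[0])
P={"barA":(181,250,.085),"barB":(211,316,.085),"pot":(328,341,.028),"nl":(325,440,.02),"nr":(408,405,.02),"fl":(175,110,.02),"fr":(250,75,.02),"stopL":(190,143,.03),"stopR":(272,115,.03),"piv":(430,182,.102),
"loupe":(234,458,.03),"die":(425,312,.028),"blockc":(362,118,.022),"hamA":(66,73,.01),"hamB":(167,233,.01)}
W={}
for k,(u,v,z) in P.items():
    W[k]=atz("top",280+u/3.3,120+v/3.3,z); print(k,np.round(W[k],4))
for a,b in (("barA","barB"),("nl","fl"),("nr","fr"),("nl","nr"),("fl","fr")): 
    d=W[b]-W[a]; print(a,b,np.linalg.norm(d),np.degrees(np.arctan2(d[1],d[0])))
# lamp end
o1,d1=ray("top",440,70);o2,d2=ray("scene",312,47)
s=np.linalg.lstsq(np.c_[d1,-d2],o2-o1,rcond=None)[0]; print(o1+s[0]*d1,o2+s[1]*d2)
E
```

```text
cams [0.29220708 0.1056119  1.48095552] [-0.0498533   1.06900337  0.67790096]
barA [0.5989 0.0532 0.085 ]
barB [0.5406 0.0271 0.085 ]
pot [ 0.529  -0.0812  0.028 ]
nl [ 0.4408 -0.0782  0.02  ]
nr [ 0.4729 -0.1531  0.02  ]
fl [0.7463 0.0566 0.02  ]
fr [ 0.7811 -0.0134  0.02  ]
stopL [0.7118 0.0431 0.03  ]
stopR [ 0.7393 -0.0326  0.03  ]
piv [ 0.6578 -0.1627  0.102 ]
loupe [0.423  0.0039 0.03  ]
die [ 0.5563 -0.1692  0.028 ]
blockc [ 0.7397 -0.1169  0.022 ]
hamA [0.7847 0.1589 0.01  ]
hamB [0.6313 0.0633 0.01  ]
barA barB 0.06383389335422675 -155.8654509000322
nl fl 0.33399648698513784 23.800034846655123
nr fr 0.338437361573867 24.389626532481348
nl nr 0.08151679702062627 -66.80835694110834
fl fr 0.07811068460994475 -63.58964333065689
[ 0.78202017 -0.15374217  0.50538046] [ 0.78040621 -0.15476086  0.50484095]
```

```bash
cat >> h.py <<'E'
from scipy.spatial.transform import Rotation as Rot
PSI=np.radians(24.1)
O=np.array([0.6094,-0.0484,0]); YT=np.array([np.cos(PSI),np.sin(PSI),0]); XT=np.array([np.sin(PSI),-np.cos(PSI),0]); ZT=np.array([0,0,1.])
def T(x,y,z): return O+XT*x+YT*y+ZT*z
def rpy(d,y):
    d=d/np.linalg.norm(d); y=y-d*(y@d); y/=np.linalg.norm(y)
    return Rot.from_matrix(np.c_[d,y,np.cross(d,y)]).as_euler("xyz")
def gate_pose(phi,alpha,off=0.0,ext=0.025,back=0.0,s=1,yoff=0):
    d=XT*np.cos(alpha)-ZT*np.sin(alpha); n=XT*np.sin(alpha)+ZT*np.cos(alpha)
    bar=T(0.125-0.222*np.cos(phi),yoff,0.085+0.222*np.sin(phi))
    tip=bar-n*(0.0135+off)+d*(ext-back)
    return tip-0.199*d, rpy(d,s*YT)
def push_pose(y,z,th,s=1,x=0):   # jaw along the lane, fingertip at track (x,y,z)
    d=YT*np.sin(th)-ZT*np.cos(th)
    return T(x,y,z)-0.199*d, rpy(d,s*(YT*np.cos(th)+ZT*np.sin(th)))
E
python3 - <<'E'
from station import bot
from h import *
for al in (30,35,40,45,50):
  for s in (1,-1):
    r=[]
    for phi,off,back in ((0,.03,.12),(0,.01,.0),(0.3,0,0),(0.6,0,0),(0.95,0,0)):
        q=bot.inverse_kinematics(*gate_pose(phi,np.radians(al),off,back=back,s=s)); r.append(None if q is None else np.round(q,2).tolist())
    print(al,s,*r,sep="\n  ")
for th in (0,15,25):
  for s in (1,-1):
    print(th,s,[None if (q:=bot.inverse_kinematics(*push_pose(y,.014,np.radians(th),s))) is None else np.round(q,2).tolist() for y in (-.14,-.04,.08)])
E
```

```text
30
  1
  [-1.21, 0.8, 0.5, 1.9, 0.7, 1.08, -0.87]
  [-1.09, 0.88, 0.58, 1.96, 0.81, 0.85, -0.9]
  [-1.09, 0.74, 0.62, 1.98, 0.84, 0.91, -0.8]
  [-1.07, 0.62, 0.67, 1.98, 0.87, 0.95, -0.7]
  [-1.03, 0.54, 0.75, 1.96, 0.91, 0.94, -0.58]
30
  -1
  [-0.65, 0.73, -0.23, 1.88, 1.07, 1.42, 2.01]
  [-0.54, 0.78, -0.11, 1.95, 1.21, 1.24, 1.99]
  [-0.48, 0.63, -0.15, 1.96, 1.19, 1.29, 2.12]
  [-0.42, 0.53, -0.16, 1.96, 1.19, 1.3, 2.24]
  [-0.34, 0.43, -0.14, 1.94, 1.21, 1.27, 2.39]
35
  1
  [-1.19, 0.73, 0.52, 1.92, 0.67, 1.04, -0.8]
  [-1.06, 0.83, 0.57, 1.98, 0.77, 0.8, -0.83]
  [-1.07, 0.69, 0.63, 1.98, 0.78, 0.87, -0.71]
  [-1.06, 0.58, 0.68, 1.97, 0.8, 0.92, -0.61]
  [-1.02, 0.5, 0.75, 1.95, 0.83, 0.92, -0.48]
35
  -1
  [-0.62, 0.67, -0.23, 1.9, 1.02, 1.35, 2.08]
  [-0.52, 0.73, -0.11, 1.96, 1.17, 1.16, 2.05]
  [-0.47, 0.59, -0.14, 1.96, 1.14, 1.21, 2.19]
  [-0.41, 0.48, -0.14, 1.95, 1.12, 1.23, 2.32]
  [-0.32, 0.4, -0.12, 1.92, 1.13, 1.21, 2.47]
40
  1
  [-1.16, 0.66, 0.51, 1.93, 0.64, 1.01, -0.73]
  [-1.02, 0.77, 0.56, 1.98, 0.73, 0.77, -0.76]
  [-1.03, 0.63, 0.61, 1.98, 0.73, 0.85, -0.
[... 1592 characters left out ...]
 0.43, 0.33, 2.24, -0.84, 0.41, 1.46], [-0.04, 0.52, 0.22, 2.06, -0.63, 0.43, 1.11], [-0.15, 0.65, 0.25, 1.8, -0.54, 0.53, 0.89]]
15 -1 [[-0.34, 0.52, 0.71, 2.25, -1.13, 0.56, -1.44], [-0.43, 0.63, 0.71, 2.07, -1.08, 0.61, -1.66], [-0.59, 0.86, 0.89, 1.82, -1.17, 0.82, -1.81]]
25 1 [[0.52, 0.42, -0.19, 2.32, -1.18, 0.25, 1.92], [0.43, 0.51, -0.26, 2.15, -0.73, 0.19, 1.34], [0.14, 0.61, -0.08, 1.92, -0.61, 0.28, 1.07]]
25 -1 [[0.52, 0.42, -0.19, 2.32, -1.18, 0.25, -1.22], [0.21, 0.5, -0.01, 2.16, -1.09, 0.28, -1.49], [-0.2, 0.64, 0.35, 1.93, -1.14, 0.44, -1.65]]<stdin>:11: UserWarning: Gimbal lock detected. Setting third angle to zero since it is not possible to uniquely determine all angles.
```

Run:
```python
from station import bot
from h import *
import cv2
bot.set_gripper(0.040)
bot.movep(*gate_pose(0,np.radians(40),.02,back=.14))
o=bot.get_obs(); print(o["time"],o["position"],o["width"],o["ft_force"])
for n in ("wrist","top","scene"):
    f=bot.grab_frame(n); cv2.imwrite(f"pics/{n}1.png",f["frame"][:,:,::-1])
a=cv2.imread("pics/top1.png")[120:300,280:500]; cv2.imwrite("pics/top1c.png",cv2.resize(a,None,fx=3.3,fy=3.3,interpolation=cv2.INTER_CUBIC))
```

```text
2.8833 [0.46264053 0.28008852 0.26131857] 0.039980844962950894 [-0.31279588  0.33650623  0.62238227]
```

View pics/wrist1.png

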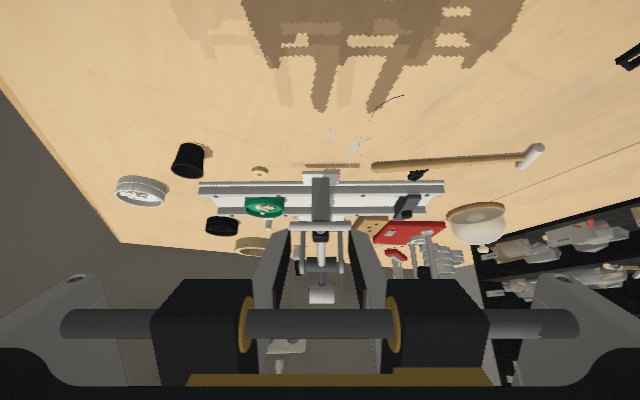

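View pics/top1c.png

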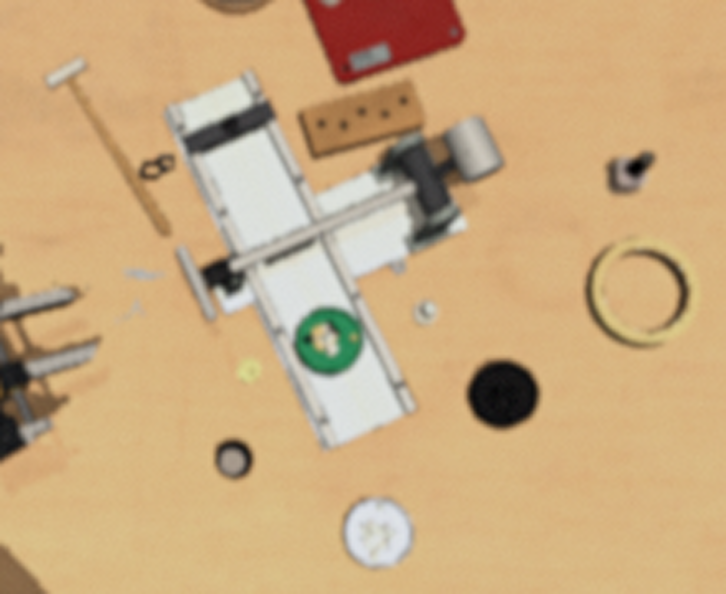

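View pics/scene1.png

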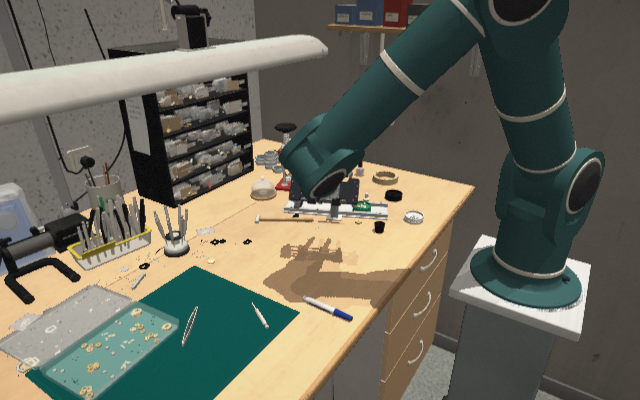

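Run:
```python
from station import bot
from h import *
import cv2
A=np.radians(40)
p,_=gate_pose(0,A,.012); print(bot.servo_line(p,max_speed=0.1,stop_force=5))
o=bot.get_obs(); print(o["time"],o["position"],p,o["ft_force"])
for n in ("wrist","top"):
    f=bot.grab_frame(n); cv2.imwrite(f"pics/{n}2.png",f["frame"][:,:,::-1])
a=cv2.imread("pics/top2.png")[150:250,300:430]; b=cv2.imread("pics/wrist2.png")
a=cv2.resize(a,(520,400),interpolation=cv2.INTER_CUBIC); b=cv2.resize(b[120:320,180:460],(280*520//280//1,371))
cv2.imwrite("pics/c2a.png",a);cv2.imwrite("pics/c2b.png",b)
```

```text
False
4.5833 [0.50863598 0.17723668 0.17754014] [0.50867189 0.17678051 0.17731091] [0.52843088 0.4798073  0.54529576]
```

View pics/c2a.png

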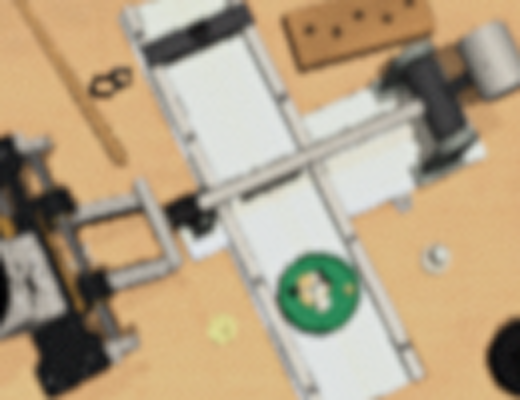

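View pics/c2b.png

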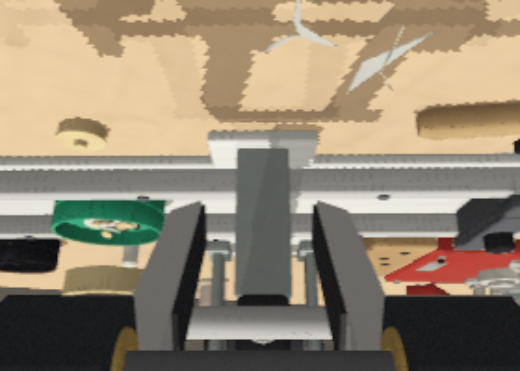

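Run:
```python
from station import bot
from h import *
import cv2
A=np.radians(40)
for phi in (0.0,0.15,0.3,0.45,0.6,0.72,0.84):
    p,_=gate_pose(phi,A,0 if phi else 0.003)
    s=bot.servo_line(p,max_speed=0.08,stop_force=12); o=bot.get_obs(); print(phi,s,o["time"],np.round(o["ft_force"],2),np.round(o["position"]-p,4))
    if s: break
    if phi==0.3: cv2.imwrite("pics/top3m.png",bot.grab_frame("top")["frame"][:,:,::-1])
for n in ("wrist","top"):
    f=bot.grab_frame(n); cv2.imwrite(f"pics/{n}3.png",f["frame"][:,:,::-1])
a=np.hstack([cv2.resize(cv2.imread(f"pics/{n}.png")[150:250,300:430],(400,308),interpolation=cv2.INTER_CUBIC) for n in ("top3m","top3")]); cv2.imwrite("pics/c3.png",a)
```

```text
0.0 False 4.95 [-0.03  0.19 -0.3 ] [ 0.0002 -0.0003  0.0006]
0.15 False 5.55 [ 1.28  0.62 -0.97] [ 0.     -0.0001  0.0002]
0.3 False 6.1167 [-0.26  1.12 -0.61] [ 0.     -0.      0.0002]
0.45 False 6.7333 [-0.51  0.99 -0.7 ] [-0.     -0.0001  0.0002]
0.6 False 7.3 [-0.38  0.75 -0.07] [-0.     -0.0001  0.0001]
0.72 False 7.7833 [ 1.21 -1.   -1.01] [ 0.     -0.0002  0.0003]
0.84 False 8.2667 [-0.62 -0.13  0.3 ] [ 0.     -0.0003  0.0002]
```

View pics/c3.png

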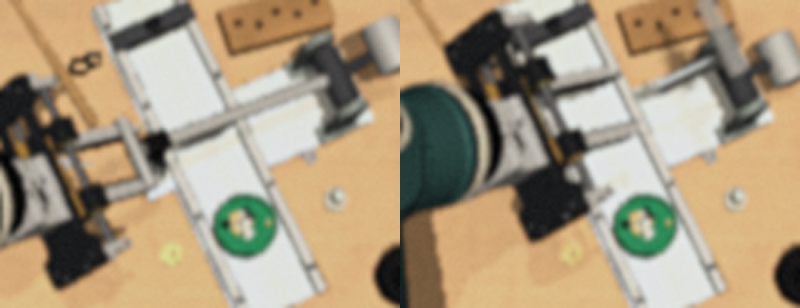

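View pics/wrist3.png

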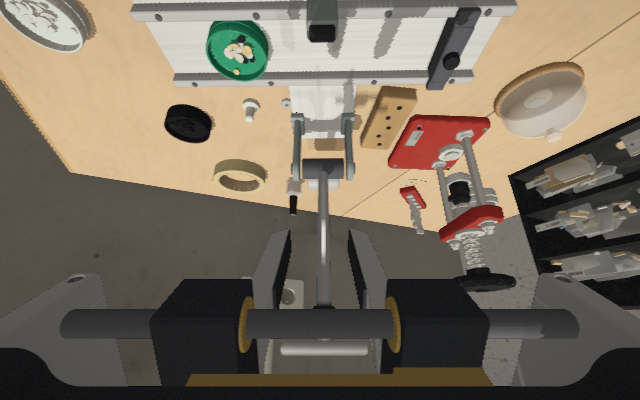

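Run:
```python
from station import bot
from h import *
import cv2
A=np.radians(40)
p,_=gate_pose(0.84,A,0,back=.10); bot.servo_line(p+np.array([0,0,.02]),max_speed=0.15)
f=bot.grab_frame("wrist"); cv2.imwrite("pics/wrist4.png",f["frame"][:,:,::-1])
np.savez("w4.npz",**{k:f[k] for k in ("R","t","fx","fy","cx","cy")})
bot.set_gripper(0.0)
th=np.radians(12)
bot.movep(*push_pose(-.15,.12,th))
o=bot.get_obs(); print(o["time"],o["position"],push_pose(-.15,.12,th)[0],o["width"],o["joint_pos"])
for n in ("wrist","top","scene"):
    f=bot.grab_frame(n); cv2.imwrite(f"pics/{n}5.png",f["frame"][:,:,::-1])
a=cv2.imread("pics/top5.png")[110:290,280:500]; cv2.imwrite("pics/top5c.png",cv2.resize(a,None,fx=3.3,fy=3.3,interpolation=cv2.INTER_CUBIC))
```

```text
11.6917 [ 0.43497903 -0.12607217  0.31468032] [ 0.43470688 -0.12654401  0.31465137] 0.0002169517777734781 [-0.71060403  0.4006308   1.15021462  2.18525234 -0.76821793  0.78565118
  1.35994475]
```

View pics/wrist4.png

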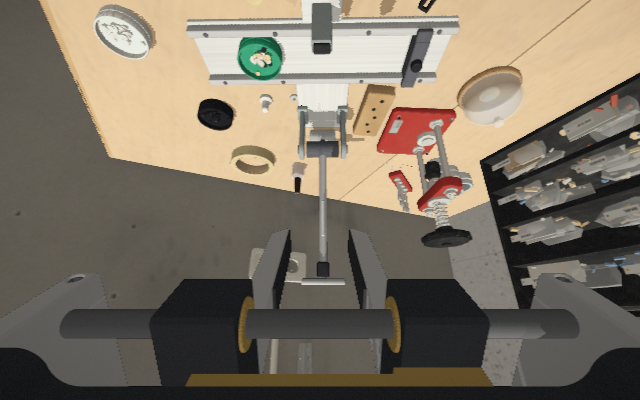

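View pics/wrist5.png

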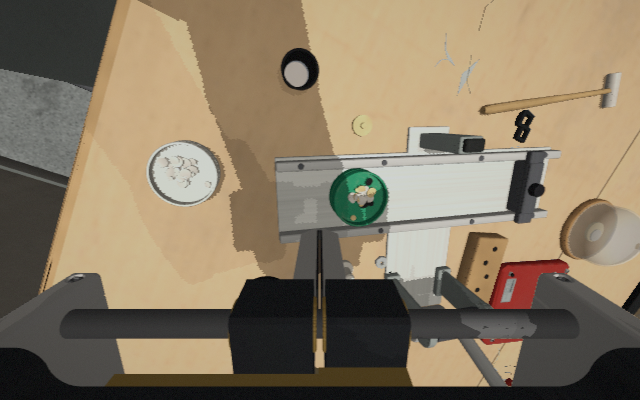

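View pics/top5c.png

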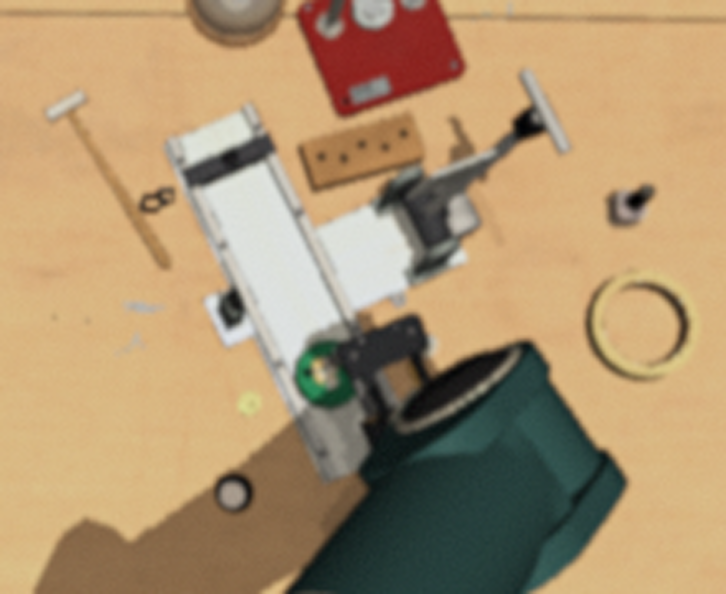

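View pics/scene5.png

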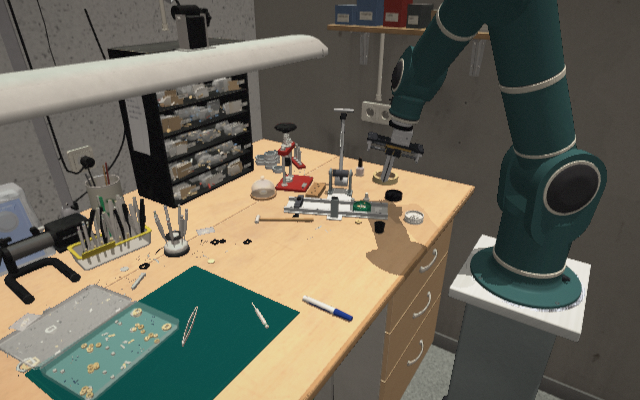

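Run:
```python
from station import bot
from h import *
import cv2
th=np.radians(12)
p,r=push_pose(-.16,.20,th)
bot.servo_line(p,max_speed=.2)
bot.movej([0.28,0.28,0.0,1.85,0.0,1.01,1.2])
o=bot.get_obs(); print(o["time"],o["position"],o["tool_rot"])
for y,z in ((-.155,.10),(-.155,.013),(-.05,.013),(.08,.013)):
    print(np.round(bot.inverse_kinematics(*push_pose(y,z,th)),2))
bot.movep(*push_pose(-.155,.10,th))
o=bot.get_obs(); print(o["time"],o["position"],o["joint_pos"])
for n in ("wrist","scene","top"):
    f=bot.grab_frame(n); cv2.imwrite(f"pics/{n}6.png",f["frame"][:,:,::-1])
np.savez("w6.npz",**{k:v for k,v in bot.grab_frame("wrist").items() if k!="frame"})
```

```text
14.0833 [ 0.50764307 -0.17785826  0.38720952] [ 0.55921221  1.57001259 -0.09172085]
[ 0.27  0.23 -0.01  2.18 -0.24  0.58  0.87]
[ 0.32  0.41 -0.07  2.22 -0.29  0.36  0.95]
[ 0.17  0.51 -0.05  2.03 -0.2   0.43  0.73]
[ 0.04  0.65 -0.03  1.75 -0.13  0.55  0.55]
14.625 [ 0.43016067 -0.12828728  0.29481397] [ 0.2677366   0.23125795 -0.00796801  2.18359554 -0.23891946  0.57644057
  0.87318327]
```

View pics/wrist6.png

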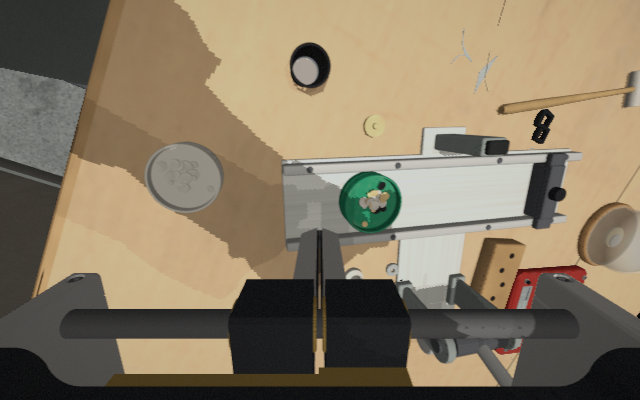

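View pics/scene6.png

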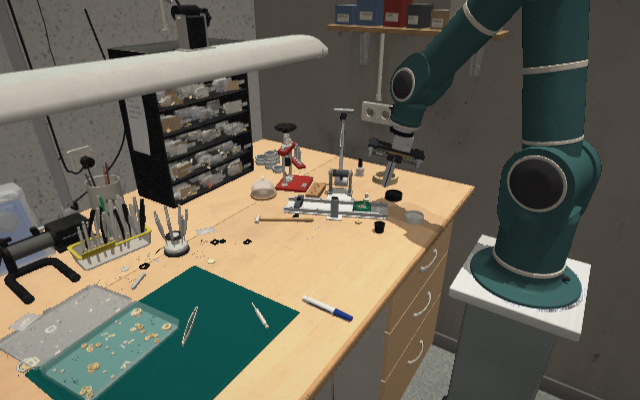

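```bash
python3 - <<'E'
from h import *
w=np.load("w6.npz"); R,t=w["R"],w["t"]
def az(u,v,z):
    o=-R.T@t; d=R.T@np.array([(u-w["cx"])/w["fx"],(v-w["cy"])/w["fy"],1]); X=o+d*(z-o[2])/d[2]
    D=X-O; return np.round([D@XT,D@YT],4)
for n,a in dict(pot=(370,201,.026),potL=(340,203,.026),potR=(401,200,.026),s1=(533,158,.006),s2=(526,221,.006),s1t=(533,158,.030),r1=(285,165,.02),r2=(289,245,.02),re1=(580,154,.02),post=(488,146,.079)).items(): print(n,az(*a))
E
python3 - <<'E'
import cv2
a=cv2.imread("pics/wrist6.png")[120:260,270:600]; cv2.imwrite("pics/w6c.png",cv2.resize(a,None,fx=2.4,fy=2.4,interpolation=cv2.INTER_CUBIC))
E
```

```text
pot [-0.0021 -0.0859]
potL [-0.0019 -0.1172]
potR [-0.0011 -0.052 ]
s1 [-0.0368  0.1262]
s2 [0.0437 0.1365]
s1t [-0.0407  0.098 ]
r1 [-0.0401 -0.1692]
r2 [ 0.0409 -0.1679]
re1 [-0.042   0.1759]
post [-0.0597 -0.0074]
```

View pics/w6c.png

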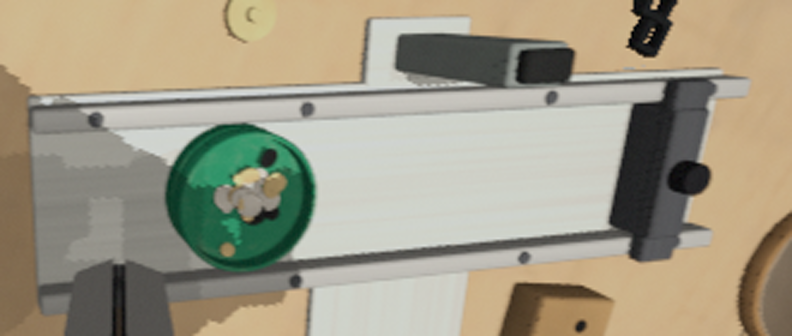

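Run:
```python
from station import bot
from h import *
import cv2
th=np.radians(12); x=-.002
def go(y,z,v,f):
    s=bot.servo_line(push_pose(y,z,th,x=x)[0],max_speed=v,stop_force=f); o=bot.get_obs()
    D=o["position"]-push_pose(0,z,th,x=x)[0]
    print(y,s,round(o["time"],2),"tip y",np.round(D@YT,4),"dz",np.round(D[2],4),np.round(o["ft_force"],2)); return s
if not go(-.155,.013,.1,4):
    if not go(-.05,.013,.06,8):
        f=bot.grab_frame("wrist"); cv2.imwrite("pics/wrist7.png",f["frame"][:,:,::-1])
        f=bot.grab_frame("top"); cv2.imwrite("pics/top7.png",f["frame"][:,:,::-1])
```

```text
-0.155 False 15.84 tip y -0.1549 dz 0.0004 [-0.88  0.65 -0.09]
-0.05 False 17.74 tip y -0.0501 dz 0.0 [-1.62  0.32 -0.79]
```

View pics/wrist7.png

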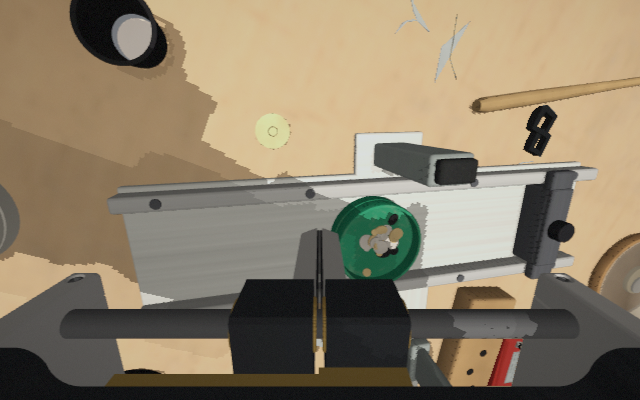

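The pot (about 380,240) is moving along the lane just ahead of the closed fingers, with the stop at (545,225). I'll carry on at the same height.

Run:
```python
from station import bot
from h import *
import cv2
th=np.radians(12); x=-.002
def go(y,z,v,f):
    s=bot.servo_line(push_pose(y,z,th,x=x)[0],max_speed=v,stop_force=f); o=bot.get_obs()
    D=o["position"]-push_pose(0,z,th,x=x)[0]
    print(y,s,round(o["time"],2),"tip y",np.round(D@YT,4),"dz",np.round(D[2],4),np.round(o["ft_force"],2)); return s
if not go(.040,.013,.06,8): go(.075,.013,.02,6)
for n in ("wrist","top","scene"):
    f=bot.grab_frame(n); cv2.imwrite(f"pics/{n}8.png",f["frame"][:,:,::-1])
```

```text
0.04 False 19.49 tip y 0.0399 dz 0.0001 [-0.34  0.21 -0.16]
0.075 True 20.39 tip y 0.0545 dz -0.0005 [-0.91 -0.56  1.61]
```

View pics/wrist8.png

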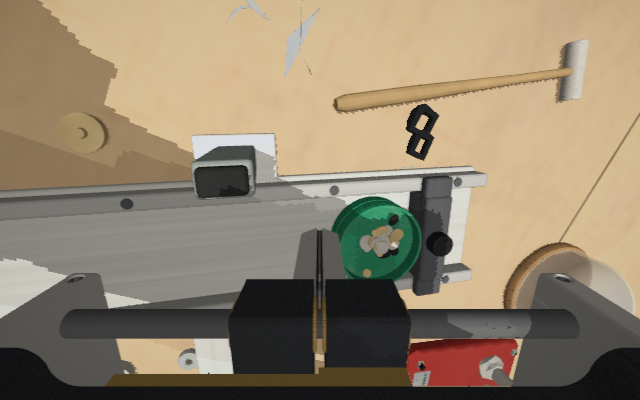

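View pics/scene8.png

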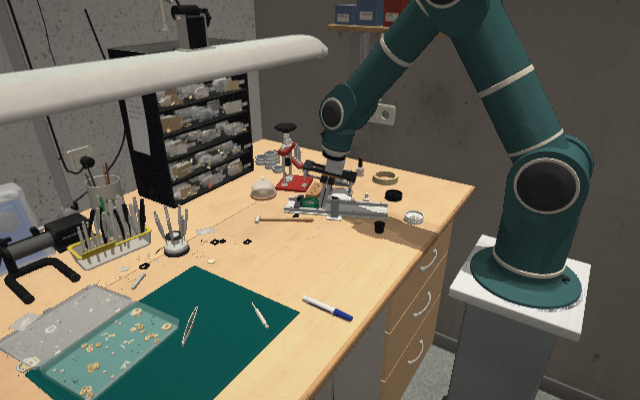

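Run:
```python
from station import bot
from h import *
import cv2
th=np.radians(12); x=-.002
def go(y,z,v,f):
    s=bot.servo_line(push_pose(y,z,th,x=x)[0],max_speed=v,stop_force=f); o=bot.get_obs()
    D=o["position"]-push_pose(0,z,th,x=x)[0]
    print(y,s,round(o["time"],2),"tip y",np.round(D@YT,4),"dz",np.round(D[2],4),np.round(o["ft_force"],2)); return s
go(.062,.013,.015,8)
go(.02,.013,.06,None); go(-.05,.10,.15,None)
bot.movep(*push_pose(-.15,.15,th))
for n in ("wrist","top","scene"):
    f=bot.grab_frame(n); cv2.imwrite(f"pics/{n}9.png",f["frame"][:,:,::-1])
    if n=="wrist": np.savez("w9.npz",**{k:v for k,v in f.items() if k!="frame"})
a=cv2.imread("pics/top9.png")[110:290,280:500]; cv2.imwrite("pics/top9c.png",cv2.resize(a,None,fx=3.3,fy=3.3,interpolation=cv2.INTER_CUBIC))
a=cv2.imread("pics/wrist9.png")[120:260,270:600]; cv2.imwrite("pics/w9c.png",cv2.resize(a,None,fx=2.4,fy=2.4,interpolation=cv2.INTER_CUBIC))
print(bot.get_obs()["time"])
```

```text
0.062 True 20.8 tip y 0.0548 dz -0.0011 [-0.24  0.98  0.72]
0.02 False 21.52 tip y 0.0202 dz 0.0002 [0.41 0.06 0.22]
-0.05 False 22.42 tip y -0.0496 dz -0.0005 [ 0.08  0.17 -0.23]
23.0833
```

View pics/top9c.png

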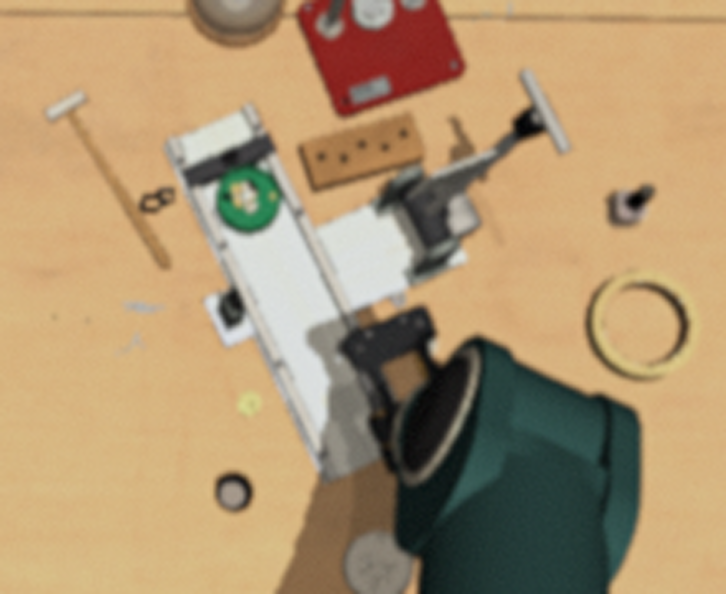

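View pics/w9c.png

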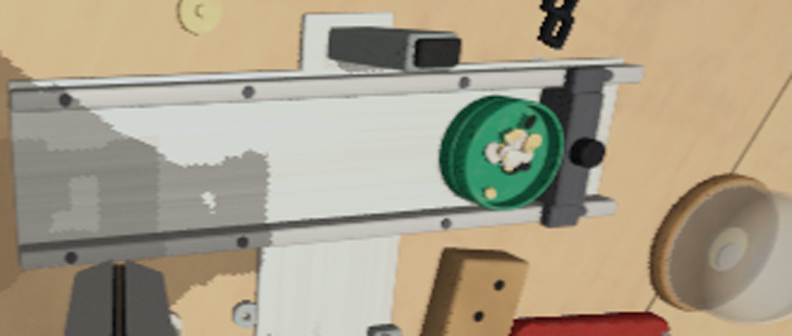

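Run:
```python
from station import bot
print(bot.hand_in(), bot.get_obs()["time"])
```

```text
the job is handed in; nothing more can be done
the job is handed in; nothing more can be done
```

The job is done and handed in at about 23 s on the robot's clock, against the 50 s limit; no verdict was reported.

**Gate:** I pushed the bar up from below with the two fingertips straddling the rest post, following its arc to about 0.84 rad. It then fell open by itself. In the last top picture, about 15 s later, it was still fully raised.

**Pot:** I pushed the green pot along the lane with the closed fingers, keeping it on the track plate, and the push stopped on the force limit. A second gentle push moved it only 0.3 mm more. After I backed off, the wrist and top pictures show it touching the end stop with no gap.

**Rest of the bench:** In the final top view the hammer, loupe, barrel, staking block and press die, and the black and white look-alikes, look unmoved. The marker was outside that crop. It was last seen in place in the picture taken with the pot at the stop, before I backed off.

**Disagreement:** My image estimate put the fingertip at 57 mm along the lane when the pot reached the stop, but contact came at 54.5 mm. That is within the roughly 4 mm uncertainty of the measurement.

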